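# Fetch the teaspoon from the right lidded box

## Robot

A 6-joint arm with a two-finger parallel gripper is mounted at the origin on a cart in front of the work surface, level with it; the furniture and walls round the work are solid. World frame = base frame: x ahead of the robot, y to its left, z up, the work surface at z = 0. Lengths are in mm, angles in rad, forces in N, time in s.
With the tool pointing down it reaches from about 325 to 875 mm from the base axis. Payload 4.4 kg.
Tool frame: the origin (TCP) lies between the finger pads; the fingertips stand 11 mm ahead of it and the grasp point (between the pads) lies 8 mm behind it; z points along the fingers, y is the line along which they close (so a half turn about z gives the same grasp; the last joint's range is limited). The gripper opens to 85 mm and grips with 20 to 120 N. Pads are 22 mm wide; open, the fingers measure 114 mm over their backs; the gripper's body (76 mm by 85 mm) begins 54 mm behind the grasp point. The pads swing forward as they close: fully open they stand 13 mm farther back than shut.
Start: joints at [1.127, 0.207, 1.542, -0, 1.393, -0.15], TCP at [166.525, 550.361, 242.282] pointing down, gripper open.
Joint ranges: [-2.73, 2.73], [-0.86, 2.22], [0.23, 2.46], [-1.11, 4.25], [0.08, 2.63], [-2.82, 2.82]. Speed limits (rad/s): [2.79, 2.79, 3.14, 3.14, 3.14, 3.14].

## Interface

Orientations are given as a unit quaternion [x, y, z, w].
In Python, from bench import sensors, imaging, ticket gives the robot as it stands.
- The arm moves only by the tool send_rows, never from a script. Its argument "commands" is a list of rows, each a list of 3 entries, a list of its own where there are three numbers: the shift along the world's x, y, z in units of 25 mm (1.0 is 25 mm), then the turn, a rotation vector about the world's x, y, z in rad, then the gripper command: -1 is shut, 1 is fully open, values between are in proportion. A call has 1 to 5 rows; each row shifts and turns the commanded pose from where the row before left it; what a row does not reach is not made up. A row lasts 1/8 s, in which the tool goes at most 62.5 mm and 10.7 degrees, less where a joint would pass 70% of its speed; a pose out of reach is approached as far as the arm can. A call is refused whole if a number of a shift passes 1 or a number of a turn 0.188, either way. A call with a gripper value outside its range is refused whole. The fingers move at their own pace and stop on an object; "squeeze" is the grip in N (left out, the last holds). Time passes only in rows, so rows that do not move let the fingers close. It gives the time, the measured TCP pose, the force, the opening and the grip force at its end, in the units of the state.
- sensors.state(): the state, without advancing time (a new reading comes with each control period).
- imaging.read_camera(name): name is "scene" or "side" or "wrist"; returns a dict with "img" (480x640x3 uint8, red, green, blue), "z_map" (480x640 float32, mm along the optical axis (not along the pixel's ray), 0 where there is no reading), "K" (3x3 intrinsics, pixels), "R" (3x3) and "t" (3): a world point X has camera coordinates R X + t; the wrist camera has in their place "hand_eye" (4x4, takes a point from camera to tool coordinates, whose origin is the TCP and whose axes are the flange's). Camera axes: x right, y down, z forward; pixel columns grow to the right and rows downward; lengths in mm; the calibration is good to about 2 mm. A picture is of the moment at which its call begins: read the wrist's pose just before it.
- ticket.finish_job(): hands the job in; it is judged then, once.
The state is a dict: "t": time; "q": joint angles; "qvel": joint speeds; "tau": joint torques, N m; "tool_pos": TCP position; "tcp_rot": TCP orientation; "force": force on the tool from outside, world axes, zero at the start; "torque": the same for the moment, N m; "finger_gap": opening from 0.0 (shut) to 1.0 (fully open); "grasp_force": force on a finger pad.
Only numpy, scipy, OpenCV 4.12 (cv2) and the standard library are available. Lean on these libraries where they do the work, as an engineer would, in place of code of your own. Each camera call takes 0.05 s, during which the arm holds its last target. There are 200 camera calls.

## Task

The teaspoon lies in the wooden box whose sliding lid has the single round knob. Slide that lid fully open, take the teaspoon out and lay it gently across the middle of the terracotta dish (it may dip in), then slide the lid fully shut again. Leave the other two lids shut, do not drop the spoon from a height, and do not knock the dish, the cup or the timer about.

Things in the scene. Friction and masses are not known exactly. Their poses are not given: they have to be found in the camera images.
- box_round: The wooden box that holds the teaspoon, one of three alike in a row (order varies) on a fixed plinth 8 mm thick; fixed. Outside 166 mm long (x) by 93 mm wide (y) by 35 mm high, walls and floor 3.5 mm; two side rails rise 9 mm above the walls and hold the lid, leaving 83 mm clear width between them. Origin: centre of its underside, which is 8 mm above the worktop. Its x axis runs along the box away from the robot, the way the lid slides open.
- lid_round (a joint): Travel of the lid of box_round: 0 shut, 0.150 m fully open (slid away from the robot along the box's x, sticking out behind). Plain 5 mm board with about 1.5 N of sliding friction (varies a little); it stays where it is left. Only when it is open about 140 mm or more is the whole spoon free to be lifted.
- grip_round (a point): Centre of the steel round knob on that lid, moving with it: an upright cylinder 30 mm in diameter, 20 mm high, standing on the lid top; this point is 10 mm above the lid top and 58 mm above the worktop. When the lid is shut it lies 55 mm from the box's middle towards the robot. Can be pushed from the front or the back with shut fingertips.
- lid_bar (a joint): Travel of the lid with the straight bar (64 mm long across, 12 mm thick, 20 mm high): 0 shut, 0.150 m open. Must stay shut.
- grip_bar (a point): Centre of that straight bar.
- lid_pegs (a joint): Travel of the lid with two small pegs (14 mm in diameter, 48 mm apart across, 20 mm high): 0 shut, 0.150 m open. Must stay shut.
- grip_pegs (a point): Point midway between those two pegs.
- teaspoon_mid (a point): Middle of the steel teaspoon, half-way up: 132 mm long (x), 28 mm wide at the bowl, about 20 mm across as it is felt at the middle, 11 mm high, 25 g. It lies roughly along the box, its underside on the box floor 11.5 mm above the worktop.
- dish: Round terracotta dish standing loose on the worktop: 123 mm across the rim, 28 mm high, open top, inner floor about 5 mm up, 280 g. Origin: centre of its underside. The spoon is a little longer than the dish is wide and may lie across the rim or dip into it.
- cup: White espresso cup, 64x91x50 mm, a bystander behind the dish; origin in its underside.
- timer: White wind-up kitchen timer, 60x60x54 mm, a bystander further back; origin at the centre of its underside.

How it is judged (in metres and radians):
On the way, in this order (a step that is already met when the one before it is completed fails the run):
1. the lid with the round knob is slid open (value of joint lid_round above 0.125 m), for 0.2 s.
2. the teaspoon is lifted out of its box (height (world z) of teaspoon_mid above 0.075 m), for 0.1 s.
At the end, for the whole second after the job is handed in: The teaspoon rests in or across the terracotta dish, its middle within 35 mm of the dish's centre and below 45 mm; the dish stands level; all three lids are shut to within 8 mm (horizontal distance between teaspoon_mid and dish below 0.035 m and height (world z) of teaspoon_mid below 0.045 m and contact force between teaspoon and dish above 0.03 N and linear speed of teaspoon below 0.02 m/s and angle between dish's own z axis and vertical below 0.1 rad and value of joint each of lid_round, lid_bar, lid_pegs below 0.008 m); the robot touches nothing.
It fails at once if a wrong lid is slid open by more than 15 mm (value of joint any of lid_bar, lid_pegs above 0.015 m).
It fails at once if the dish is shifted by more than 40 mm (distance of dish from where it was at the start of the episode above 0.04 m).
It fails at once if the spoon is let go in the air (its middle more than 60 mm above the worktop) (height (world z) of teaspoon_mid above 0.06 m and contact force between the fingers and teaspoon below 0.01 N).
It fails at once if the spoon hits the dish hard (over 40 N) (contact force between teaspoon and dish above 40 N).
It fails at once if the cup or the timer is shifted by more than 30 mm (distance of any of cup, timer from where it was at the start of the episode above 0.03 m).
It also fails if it takes over 64 s, if anything falls off the work surface, if the arm or the gripper's body presses on something with over 40 N, if the wrist force passes 120 N, or if a joint passes its speed limit or range.

## Working session

There is one attempt and no reset: what is moved stays moved. The work goes in short steps, Python scripts to look and compute and a tool call to move; the robot and the scene stay as the last step left them, time stands still between calls to the robot, and variables do not carry over. Pictures are saved under pics/ and viewed, at most 10 in all, crops included, and the job is handed in when it is done.

Besides the shell and the picture viewer there is one more tool, called after "Request:" as name(argument=value, ...) on one line, values as JSON. send_rows: Moves the arm, as the interface text tells. Its arguments: {"type":"object","properties":{"commands":{"type":"array","items":{"type":"array"}},"squeeze":{"type":"number"}},"required":["commands"]}

```bash
mkdir -p pics; ls; cat > h.py <<'E'
import numpy as np, cv2
from bench import sensors, imaging, ticket
from scipy.spatial.transform import Rotation as Rn
def cam(n):
    s=sensors.state(); c=imaging.read_camera(n)
    if 'hand_eye' in c:
        T=np.eye(4); T[:3,:3]=Rn.from_quat(s['tcp_rot']).as_matrix(); T[:3,3]=s['tool_pos']
        M=np.linalg.inv(T@np.array(c['hand_eye'])); c['R'],c['t']=M[:3,:3],M[:3,3]
    return c
def ray(c,u,v,z):
    d=np.linalg.solve(c['K'],[u,v,1.]); R=np.array(c['R']); t=np.array(c['t']).ravel()
    o=-R.T@t; d=R.T@d
    return o+d*(z-o[2])/d[2]
def cloud(c):
    v,u=np.mgrid[:480,:640]; z=c['z_map']
    p=np.stack([u*z,v*z,z],-1)@np.linalg.inv(c['K']).T
    return (p-np.array(c['t']).ravel())@np.array(c['R'])
def save(c,n): cv2.imwrite('pics/'+n,c['img'][:,:,::-1])
E
python3 - <<'E'
from h import *
print(sensors.state())
for n in('scene','side'):
    c=cam(n); save(c,n+'1.png'); print(n,c['K'],-np.array(c['R']).T@np.array(c['t']).ravel())
a=cv2.imread('pics/scene1.png');
E
```

```text
pics
{'t': 0.0, 'q': array([ 1.12648834e+00,  2.07431811e-01,  1.54298206e+00,  2.40360463e-05,
        1.39348706e+00, -1.50489747e-01]), 'qvel': array([ 1.42539577e-03,  1.27165752e-03, -8.48568807e-04, -7.18092716e-04,
        6.94094893e-04, -9.37205453e-05]), 'tau': array([ 1.48251322e-03, -3.83040619e+01, -2.91596103e+01, -1.00622933e-04,
        1.04489495e-02, -1.84461683e-06]), 'tool_pos': array([166.20196655, 549.68388105, 241.10569403]), 'tcp_rot': array([ 1.46383262e-01,  9.89227279e-01, -1.10000680e-03, -3.49509610e-04]), 'force': array([ 0.01163295, -0.70055004, -0.45543315]), 'torque': array([-0.03409332, -0.01049778, -0.02044332]), 'grasp_force': 0.0, 'finger_gap': 0.9989375527112452}
scene [[434.24476574   0.         322.9290634 ]
 [  0.         434.24476574 237.55983069]
 [  0.           0.           1.        ]] [ 485.14944985 -645.61304193  506.62034832]
side [[522.69689075   0.         320.06213247]
 [  0.         522.69689075 234.91789176]
 [  0.           0.           1.        ]] [-23.44658491  -3.60004312 596.08554204]
```

View pics/scene1.png

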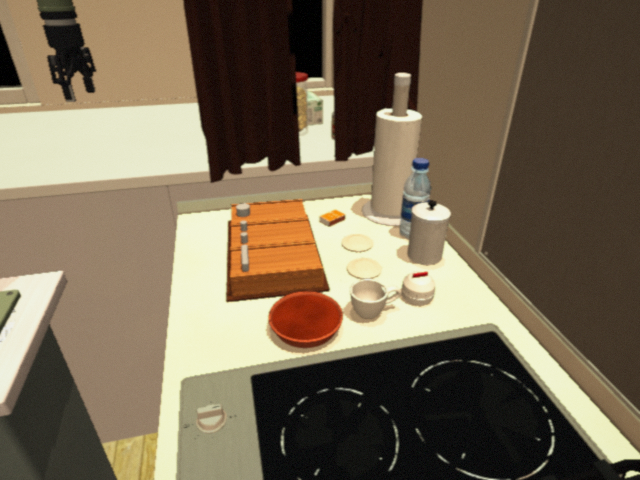

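View pics/side1.png

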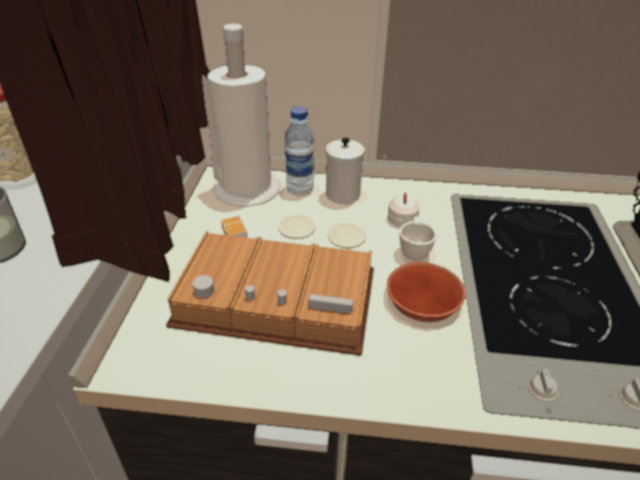

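The scene view shows the round knob at (243,209) on the farthest (+y) box. In the side view it is at (203,287), with the pegs at (250,293) and (282,297), the bar at (331,303) and the dish at (425,291).

```bash
python3 - <<'E'
from h import *
for n in('side','scene'):
    c=cam(n); P=cloud(c); hsv=cv2.cvtColor(c['img'],cv2.COLOR_RGB2HSV)
    X=P.reshape(-1,3); val=c['z_map'].ravel()>0
    print(n,'valid',val.mean())
    reg=(P[...,0]>300)&(P[...,0]<650)&(P[...,1]>-80)&(P[...,1]<420)
    # knobs: above lid top z 48
    m=(reg&(P[...,2]>54)&(P[...,2]<75)&(hsv[...,1]<90)).astype(np.uint8)
    k,l,st,ce=cv2.connectedComponentsWithStats(m)
    for i in range(1,k):
        if st[i,4]>15: q=P[l==i]; print('grip',ce[i],st[i,4],q.mean(0).round(1),q.min(0).round(),q.max(0).round())
    # lids top rail/lids
    m=reg&(P[...,2]>40)&(P[...,2]<56)&(hsv[...,1]>100)
    q=P[m]; r=cv2.minAreaRect(q[:,:2].astype(np.float32)); print('boxes',r,np.percentile(q[:,2],[5,50,95]), cv2.boxPoints(r).round())
    # dish
    m=((hsv[...,1]>170)&((hsv[...,0]<9)|(hsv[...,0]>172))&(P[...,1]<120)&(P[...,2]<40)&(P[...,2]>3)&(P[...,0]>300)&(P[...,0]<700)).astype(np.uint8)
    k,l,st,ce=cv2.connectedComponentsWithStats(m); i=1+st[1:,4].argmax(); q=P[l==i]
    top=q[q[:,2]>22]; print('dish',ce[i],st[i],cv2.minEnclosingCircle(top[:,:2].astype(np.float32)),q[:,2].max())
    # curtain nearest
    q=X[val&(X[:,2]>80)&(X[:,0]>300)&(X[:,0]<800)&(X[:,1]>200)&(X[:,1]<700)]
    H,xe,ye=np.histogram2d(q[:,0],q[:,1],bins=[np.arange(300,801,50),np.arange(200,701,50)]); print(H.astype(int))
E
```

```text
side valid 0.9959830729166667
grip [ 78.50285714 314.54285714] 175 [427.  364.9  73.2] [348. 363.  70.] [528. 366.  75.]
grip [202.96745562 284.60650888] 338 [508.9 219.4  65. ] [498. 206.  54.] [528. 235.  69.]
grip [249.65979381 290.75257732] 97 [506.  149.6  63.6] [501. 143.  54.] [514. 157.  69.]
grip [281.82474227 294.94845361] 97 [502.7 102.   64.1] [498.  96.  55.] [512. 108.  69.]
grip [330.51945525 301.78988327] 514 [497.9  31.6  63.7] [492.   1.  54.] [508.  63.  70.]
grip [ 43.53125 369.125  ] 32 [334.4 365.1  73. ] [322. 364.  70.] [347. 366.  75.]
grip [ 32.78125 385.8125 ] 32 [310.2 365.   73.2] [301. 364.  71.] [321. 366.  75.]
boxes ((560.7080078125, 122.08572387695312), (282.4820861816406, 167.06683349609375), 86.00650787353516) [44.89698014 47.75534242 51.63186021] [[468. -13.]
 [634. -25.]
 [654. 257.]
 [487. 269.]]
dish [425.44281965 289.66554181] [ 390  266   72   48 2667] ((582.7730712890625, -110.70452117919922), 56.715003967285156) 27.648554070106893
[[    0     0     0  1421   195     0     0     0     0     0]
 [    0     0     0  1222   867     0     0     
[... 1174 characters left out ...]
]
 [653. 262.]
 [488. 272.]]
dish [305.13883432 318.11034709] [ 270  290   72   57 3054] ((584.1482543945312, -111.5062484741211), 62.640907287597656) 29.423188948182755
[[   0    0    0  304  157  143  124  112  104   95]
 [   0    0    0  291  153  133  127  106   95   95]
 [   0  140    0  266  131  119   98   91   74   56]
 [ 522 2996 1089   33    0    0    0    0    0    0]
 [   0 1830 2244  122    0    0    0    0    0    0]
 [   0 1706 2464  204    7    0    0    0    0    0]
 [   0 1732 2029  107    0    0    0    0    0    0]
 [   0  226   12  174   48   22    4    0    0    0]
 [   0  770  435  238  124  113  103  678   32    0]
 [   0 1397 1981  126   58   83  173   90   81  421]]
```

```bash
python3 - <<'E'
from h import *
for n in('side','scene'):
    c=cam(n); P=cloud(c).reshape(-1,3); I=c['img'].reshape(-1,3); P=P[c['z_map'].ravel()>0]
    for a,b in((70,100),(100,150),(150,200),(200,300),(300,400)):
        for xa,xb in((300,450),(450,550),(550,700),(700,900)):
            q=P[(P[:,2]>a)&(P[:,2]<b)&(P[:,0]>xa)&(P[:,0]<xb)&(P[:,1]>0)&(P[:,1]<600)]
            if len(q)>15: print(n,'z',a,b,'x',xa,xb,'y',np.percentile(q[:,1],[1,10,50,90]).round(),len(q))
E
```

```text
side z 70 100 x 300 450 y [364. 365. 384. 436.] 5057
side z 70 100 x 450 550 y [364. 365. 431. 481.] 2500
side z 70 100 x 550 700 y [468. 488. 531. 571.] 1087
side z 70 100 x 700 900 y [  5.  27. 151. 271.] 1678
side z 100 150 x 300 450 y [367. 373. 399. 443.] 1516
side z 100 150 x 450 550 y [243. 259. 376. 486.] 3631
side z 100 150 x 550 700 y [260. 277. 563. 588.] 1569
side z 100 150 x 700 900 y [  8.  37. 197. 296.] 3261
side z 150 200 x 450 550 y [245. 257. 333. 482.] 4118
side z 150 200 x 550 700 y [257. 263. 297. 579.] 1437
side z 150 200 x 700 900 y [115. 141. 258. 314.] 2906
side z 200 300 x 300 450 y [254. 256. 259. 261.] 127
side z 200 300 x 450 550 y [249. 258. 316. 375.] 8376
side z 200 300 x 550 700 y [261. 266. 289. 566.] 2055
side z 200 300 x 700 900 y [190. 210. 287. 320.] 5228
side z 300 400 x 300 450 y [260. 262. 266. 269.] 206
side z 300 400 x 450 550 y [256. 261. 314. 373.] 11161
side z 300 400 x 550 700 y [272. 277. 289. 299.] 1830
side z 300 400 x 700 900 y [224. 251. 303. 339.] 3425
scene z 70 100 x 300 450 y [361. 363. 410. 556.] 2130
scene z 70 100 x 450 550 
[... 252 characters left out ...]
00 150 x 550 700 y [258. 262. 301. 340.] 525
scene z 100 150 x 700 900 y [  3.  25. 190. 503.] 2727
scene z 150 200 x 450 550 y [242. 246. 265. 322.] 1055
scene z 150 200 x 550 700 y [257. 262. 302. 331.] 1052
scene z 150 200 x 700 900 y [112. 133. 237. 339.] 2240
scene z 200 300 x 300 450 y [252. 255. 257. 259.] 36
scene z 200 300 x 450 550 y [247. 251. 265. 324.] 2353
scene z 200 300 x 550 700 y [260. 268. 303. 332.] 2290
scene z 200 300 x 700 900 y [188. 196. 298. 337.] 4216
scene z 300 400 x 300 450 y [257. 259. 264. 268.] 59
scene z 300 400 x 450 550 y [253. 258. 283. 325.] 2817
scene z 300 400 x 550 700 y [272. 280. 304. 336.] 2633
scene z 300 400 x 700 900 y [223. 289. 312. 334.] 3618
```

The curtain hangs very close: at x 450–550 it reaches y≈240 once z is above 100. I'll lean the tool towards −y and come round clear of it, fingers shut.

Request:
send_rows(commands=[[[0.4,-1,0],[0,0,0.045],-1],[[0.4,-1,0],[0,0,0.045],-1],[[0.4,-1,0],[0,0,0.045],-1],[[0.4,-1,0],[0,0,0.045],-1],[[0.4,-1,0],[0,0,0.045],-1]], squeeze=30)

```text
t: 0.92
tool_pos: [216.8, 424.5, 242.3]
tcp_rot: [0.034, 0.999, -0.0, 0.0]
force: [-0.5, -0.2, 0.1]
finger_gap: 0.001
grasp_force: 0.0
```

Request:
send_rows(commands=[[[0.4,-1,0],[0,0,0],-1],[[0.4,-1,0],[0,0,0],-1],[[0.4,-1,0],[0,0,0],-1],[[0.4,-1,0],[0,0,0],-1],[[0.4,-1,0],[0,0,0],-1]])

```text
t: 1.55
tool_pos: [266.7, 299.5, 242.4]
tcp_rot: [0.034, 0.999, 0.0, 0.0]
force: [-0.1, 0.2, 1.0]
finger_gap: -0.001
grasp_force: 0.0
```

Request:
send_rows(commands=[[[0.5,-1,0],[0.08,0,0],-1],[[0.6,-1,0],[0.08,0,0],-1],[[0.8,-1,0],[0.09,0,0],-1],[[0.8,-1,0],[0.09,0,0],-1],[[0.8,-1,0],[0.1,0,0],-1]])

```text
t: 2.17
tool_pos: [354.8, 174.5, 243.0]
tcp_rot: [0.033, 0.975, 0.22, -0.006]
force: [-0.0, 1.2, -0.3]
finger_gap: 0.001
grasp_force: 0.0
```

Request:
send_rows(commands=[[[0.6,0,-1],[0,0,0],-1],[[0.6,0,-1],[0,0,0],-1],[[0.6,0.2,-1],[0,0,0],-1],[[0.6,0.2,-1],[0,0,0],-1],[[0.6,0.2,-1],[0,0,0],-1]])

```text
t: 2.8
tool_pos: [429.7, 190.3, 116.6]
tcp_rot: [0.034, 0.975, 0.218, -0.007]
force: [0.3, 0.1, 0.5]
finger_gap: 0.003
grasp_force: 0.0
```

Request:
send_rows(commands=[[[0.5,0.3,-1],[0,0,0],-1],[[0.5,0.3,-0.9],[0,0,0],-1],[[0.4,0.2,0],[0,0,0],-1],[[0,0,0],[0,0,0],-1]])

```text
t: 3.3
tool_pos: [465.3, 210.6, 70.7]
tcp_rot: [0.033, 0.975, 0.218, -0.007]
force: [-0.1, -0.4, 0.2]
finger_gap: -0.006
grasp_force: 0.0
```

```bash
python3 - <<'E'
from h import *
print(sensors.state()['tool_pos'],sensors.state()['force'])
a=cam('side')['img'][180:400,120:420]; b=cam('scene')['img'][120:320,170:400]
a=cv2.resize(a,(400,300),interpolation=cv2.INTER_CUBIC); b=cv2.resize(b,(400,300),interpolation=cv2.INTER_CUBIC)
cv2.imwrite('pics/push0.png',np.hstack([a,b])[:,:,::-1])
E
```

```text
[465.34016611 210.57347927  70.70630747] [-0.11247736 -0.43975302  0.20861127]
```

View pics/push0.png

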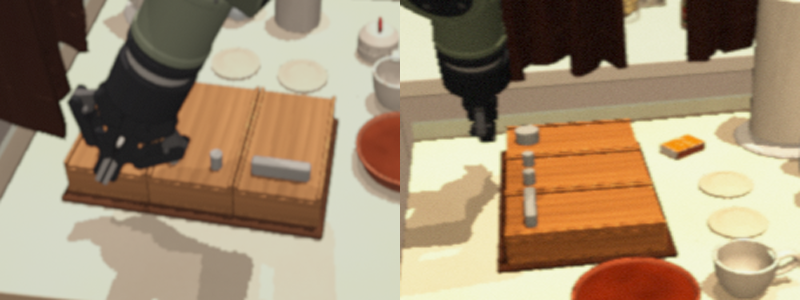

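Left panel: the gripper leans away from the curtain, fingertips at (108,170). Right panel: the tip at (487,135) lines up with the round knob at (527,133). Pushing along the box axis.

Request:
send_rows(commands=[[[0.4,-0.03,-0.1],[0,0,0],-1],[[0.4,-0.03,0],[0,0,0],-1],[[0.4,-0.03,0],[0,0,0],-1],[[0.4,-0.03,0],[0,0,0],-1],[[0.4,-0.03,0],[0,0,0],-1]])

```text
t: 4.03
tool_pos: [514.5, 206.6, 67.2]
tcp_rot: [0.034, 0.975, 0.218, -0.008]
force: [-1.7, -1.0, 1.7]
finger_gap: -0.001
grasp_force: 0.8
```

Request:
send_rows(commands=[[[0.4,-0.03,0],[0,0,0],-1],[[0.4,-0.03,0],[0,0,0],-1],[[0.4,-0.03,0],[0,0,0],-1],[[0.4,-0.03,0],[0,0,0],-1],[[0.4,-0.03,0],[0,0,0],-1]])

```text
t: 4.65
tool_pos: [564.6, 202.8, 67.2]
tcp_rot: [0.034, 0.975, 0.218, -0.008]
force: [-2.0, 1.3, 1.0]
finger_gap: 0.001
grasp_force: 0.7
```

Request:
send_rows(commands=[[[0.4,-0.03,0],[0,0,0],-1],[[0.4,-0.03,0],[0,0,0],-1],[[0.4,-0.03,0],[0,0,0],-1],[[0,0,0],[0,0,0],-1]])

```text
t: 5.15
tool_pos: [595.5, 200.3, 67.5]
tcp_rot: [0.034, 0.975, 0.218, -0.007]
force: [0.5, -0.0, 0.4]
finger_gap: -0.001
grasp_force: 0.0
```

```bash
cat >> h.py <<'E'
def grips(n='side'):
    c=cam(n); P=cloud(c); hsv=cv2.cvtColor(c['img'],cv2.COLOR_RGB2HSV)
    m=((P[...,0]>440)&(P[...,0]<720)&(P[...,1]>-10)&(P[...,1]<245)&(P[...,2]>54)&(P[...,2]<72)&(hsv[...,1]<90)).astype(np.uint8)
    k,l,st,ce=cv2.connectedComponentsWithStats(m)
    for i in range(1,k):
        if st[i,4]>15: q=P[l==i]; print('grip',ce[i].round(),st[i,4],q.min(0).round(),q.max(0).round())
E
python3 -c "
from h import *
print(sensors.state()['tool_pos'],sensors.state()['force']); grips(); grips('scene')"
```

```text
[595.46302696 200.28266015  67.46060069] [ 0.52250701 -0.00207566  0.40970563]
grip [224. 244.] 177 [582. 189.  55.] [633. 228.  72.]
grip [250. 291.] 101 [501. 143.  55.] [515. 157.  70.]
grip [282. 295.] 101 [497.  96.  54.] [511. 108.  70.]
grip [331. 302.] 512 [492.   1.  54.] [508.  63.  70.]
grip [289. 206.] 101 [586. 181.  54.] [632. 225.  72.]
grip [243. 225.] 34 [504. 140.  54.] [514. 152.  69.]
grip [244. 237.] 43 [501.  94.  54.] [511. 104.  69.]
grip [244. 257.] 138 [495.  -3.  55.] [508.  58.  69.]
```

Request:
send_rows(commands=[[[0.35,-0.02,0],[0,0,0],-1],[[0.35,-0.02,0],[0,0,0],-1],[[0.35,-0.02,0],[0,0,0],-1],[[0.35,-0.02,0],[0,0,0],-1],[[0.2,-0.02,0],[0,0,0],-1]])

```text
t: 5.88
tool_pos: [634.7, 198.1, 67.2]
tcp_rot: [0.034, 0.975, 0.218, -0.007]
force: [-1.3, 0.1, 0.4]
finger_gap: 0.005
grasp_force: 0.7
```

Request:
send_rows(commands=[[[0.1,0,0],[0,0,0],-1],[[0,0,0],[0,0,0],-1]])

```text
t: 6.12
tool_pos: [636.9, 198.0, 67.3]
tcp_rot: [0.034, 0.975, 0.218, -0.007]
force: [-0.2, 0.5, -0.6]
finger_gap: 0.0
grasp_force: 0.3
```

```bash
python3 -c "
from h import *
print(sensors.state()['tool_pos'],sensors.state()['force']); grips(); grips('scene')"
```

```text
[636.8507025  198.02425059  67.28730346] [-0.20614259  0.48585221 -0.57862092]
grip [232. 229.] 169 [624. 186.  54.] [674. 225.  72.]
grip [250. 291.] 102 [501. 143.  54.] [514. 157.  69.]
grip [282. 295.] 101 [497.  96.  54.] [512. 108.  69.]
grip [330. 302.] 519 [492.   1.  54.] [508.  63.  70.]
grip [308. 205.] 86 [628. 180.  54.] [674. 223.  72.]
grip [243. 225.] 36 [504. 141.  55.] [514. 147.  69.]
grip [244. 236.] 44 [501.  93.  54.] [511. 106.  68.]
grip [244. 257.] 133 [495.  -3.  54.] [508.  57.  69.]
```

Request:
send_rows(commands=[[[-0.6,0,0.2],[0,0,0],-1],[[-1,-0.2,0.8],[0,0,0],-1],[[-1,-0.4,1],[0,0,0],-1],[[-1,-0.4,1],[0,0,0],-1],[[0,-0.5,1],[0,0,0],-1]])

```text
t: 6.85
tool_pos: [544.7, 160.7, 168.0]
tcp_rot: [0.033, 0.975, 0.218, -0.008]
force: [1.4, -0.9, -0.1]
finger_gap: -0.003
grasp_force: 0.0
```

Request:
send_rows(commands=[[[0,0,1],[0,0,0],-0.1],[[0,0,0.5],[0,0,0],-0.1],[[0,0,0],[0,0,0],-0.1]])

```text
t: 7.22
tool_pos: [547.3, 160.6, 205.8]
tcp_rot: [0.033, 0.975, 0.218, -0.006]
force: [-0.5, 0.7, 0.2]
finger_gap: 0.451
grasp_force: 0.0
```

```bash
python3 - <<'E'
from h import *
print(sensors.state()['tool_pos'],sensors.state()['finger_gap'])
w=cam('wrist'); save(w,'w1.png'); a=cam('side')['img']
b=cv2.resize(a[180:360,150:390],(640,480),interpolation=cv2.INTER_CUBIC)
cv2.imwrite('pics/w1b.png',cv2.resize(np.hstack([w['img'],b]),(800,300))[:,:,::-1])
E
```

```text
[547.29950348 160.62496835 205.83831126] 0.4508149304038613
```

View pics/w1b.png

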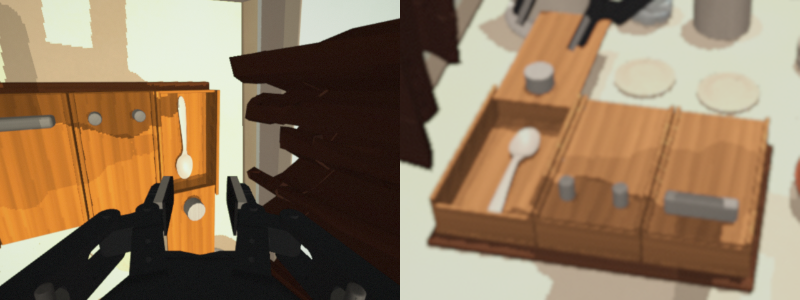

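The wrist panel shows the open box with the spoon inside, handle end at (182,97) and bowl end at (184,178) with the bowl towards the knob. The side panel agrees. Now I'll measure it.

```bash
python3 - <<'E'
from h import *
for n in('wrist','side','scene'):
    c=cam(n); P=cloud(c); hsv=cv2.cvtColor(c['img'],cv2.COLOR_RGB2HSV)
    m=((P[...,0]>480)&(P[...,0]<650)&(P[...,1]>165)&(P[...,1]<262)&(P[...,2]>5)&(P[...,2]<32)&(hsv[...,1]<100)).astype(np.uint8)
    k,l,st,ce=cv2.connectedComponentsWithStats(m)
    if k<2: continue
    i=1+st[1:,4].argmax(); q=P[l==i]; r=cv2.minAreaRect(q[:,:2].astype(np.float32))
    print(n,st[i],r, np.percentile(q[:,2],[2,50,98]).round(1)); print(cv2.boxPoints(r).round())
    for x in range(490,650,20):
        s=q[(q[:,0]>x)&(q[:,0]<x+20)]
        if len(s)>3: print(x+10,s[:,1].min().round(1),s[:,1].max().round(1),s[:,2].max().round(1),len(s))
E
```

```text
wrist [ 283  156   26  133 1664] ((564.2020874023438, 223.6386260986328), (30.370718002319336, 135.1439208984375), 81.8907241821289) [11.8 16.7 22.5]
[[495. 218.]
 [629. 199.]
 [633. 229.]
 [499. 248.]]
500 216.1 229.1 16.6 145
520 215.3 230.0 19.8 254
540 215.3 226.3 22.1 202
560 215.4 227.0 23.4 147
580 210.0 226.5 23.4 138
600 203.0 233.4 19.0 415
620 203.5 230.0 20.7 361
side [202 256  32  51 528] ((574.5391235351562, 217.37718200683594), (125.7776107788086, 32.087554931640625), 2.7571558952331543) [10.1 16.6 23. ]
[[511. 230.]
 [512. 198.]
 [638. 204.]
 [637. 236.]]
520 215.0 231.1 19.9 80
540 215.5 230.4 24.0 80
560 215.0 229.3 24.4 54
580 208.5 227.4 23.9 49
600 202.8 234.5 19.3 132
620 203.8 235.2 20.6 121
640 209.6 229.2 13.4 12
```

```bash
python3 - <<'E'
from h import *
for n in('wrist','scene','side'):
    c=cam(n); P=cloud(c); I=c['img'].astype(int)
    dark=(I.sum(-1)<170)&(c['z_map']>0)
    if n=='wrist': v,u=np.mgrid[:480,:640]; dark&=(u>360)&(v<290)
    Q=P[dark]; Q=Q[(Q[:,1]>225)&(Q[:,1]<400)&(Q[:,2]>70)]
    if n!='wrist': # drop robot points near the tool
        Q=Q[(Q[:,1]>232)]
    print(n)
    for a,b in((70,100),(100,120),(120,160),(160,220)):
        r=[]
        for x in range(420,720,20):
            q=Q[(Q[:,2]>a)&(Q[:,2]<b)&(Q[:,0]>x)&(Q[:,0]<x+20)]
            r.append((x,int(np.percentile(q[:,1],3)),int(q[:,2].min())) if len(q)>4 else (x,))
        print(a,b,r)
E
```

```text
wrist
70 100 [(420,), (440,), (460,), (480,), (500,), (520,), (540,), (560,), (580,), (600,), (620,), (640,), (660,), (680,), (700,)]
100 120 [(420,), (440,), (460,), (480, 296, 116), (500,), (520,), (540,), (560,), (580,), (600,), (620,), (640,), (660,), (680,), (700,)]
120 160 [(420,), (440, 241, 121), (460, 243, 121), (480, 262, 120), (500, 255, 128), (520, 259, 131), (540, 302, 130), (560, 302, 135), (580, 259, 126), (600, 295, 132), (620,), (640,), (660,), (680,), (700,)]
160 220 [(420,), (440, 243, 160), (460, 246, 160), (480, 264, 160), (500, 257, 160), (520, 302, 160), (540, 303, 160), (560, 303, 160), (580, 316, 160), (600,), (620,), (640,), (660,), (680,), (700,)]
scene
70 100 [(420,), (440,), (460,), (480,), (500,), (520,), (540,), (560,), (580,), (600,), (620,), (640,), (660,), (680,), (700,)]
100 120 [(420,), (440,), (460,), (480, 292, 117), (500,), (520,), (540,), (560,), (580,), (600,), (620,), (640,), (660,), (680,), (700,)]
120 160 [(420,), (440, 239, 122), (460, 242, 122), (480, 260, 120), (500, 253, 129), (520, 301, 126), (540, 302, 133), (560, 331, 130), (580, 257
[... 283 characters left out ...]
), (680,), (700,)]
side
70 100 [(420,), (440,), (460,), (480,), (500,), (520,), (540,), (560,), (580,), (600,), (620,), (640,), (660,), (680,), (700,)]
100 120 [(420,), (440,), (460, 275, 115), (480, 325, 114), (500,), (520,), (540,), (560,), (580,), (600,), (620,), (640,), (660,), (680,), (700,)]
120 160 [(420,), (440, 242, 121), (460, 268, 120), (480, 261, 120), (500, 256, 131), (520,), (540,), (560, 262, 131), (580, 260, 124), (600, 292, 123), (620,), (640, 281, 142), (660,), (680,), (700,)]
160 220 [(420,), (440, 245, 160), (460, 249, 160), (480, 263, 160), (500, 257, 160), (520,), (540,), (560, 262, 160), (580, 259, 160), (600, 291, 163), (620,), (640, 281, 160), (660,), (680,), (700,)]
```

Request:
send_rows(commands=[[[0.15,0.2,-0.6],[-0.056,0,0],-0.2],[[0.15,0.2,-0.6],[-0.056,0,0],-0.2],[[0.15,0.2,-0.6],[-0.056,0,0],-0.2],[[0.15,0.2,-0.6],[-0.056,0,0],-0.2],[[0.15,0.2,-0.6],[-0.056,0,0],-0.2]])

```text
t: 8.25
tool_pos: [565.3, 185.8, 129.0]
tcp_rot: [0.034, 0.996, 0.079, -0.003]
force: [-0.3, -0.4, 0.6]
finger_gap: 0.404
grasp_force: 0.0
```

Request:
send_rows(commands=[[[0,0.5,-0.6],[0,0,0],-0.2],[[0,0.5,-0.6],[0,0,0],-0.2],[[0,0.35,-0.6],[0,0,0],-0.2],[[0,0,-0.4],[0,0,0],-0.2],[[0,0,0],[0,0,0],-0.2]])

```text
t: 8.88
tool_pos: [564.4, 218.9, 73.5]
tcp_rot: [0.035, 0.996, 0.08, -0.004]
force: [-0.1, 0.2, -0.5]
finger_gap: 0.397
grasp_force: 0.0
```

```bash
python3 - <<'E'
from h import *
s=sensors.state(); print(s['tool_pos'],s['tcp_rot'],s['force'],s['finger_gap'])
w=cam('wrist'); save(w,'w2.png')
E
```

```text
[564.40642595 218.90952099  73.48419599] [ 0.03452488  0.99622193  0.07958925 -0.00393077] [-0.10425101  0.24871337 -0.4522576 ] 0.3968630694903054
```

View pics/w2.png

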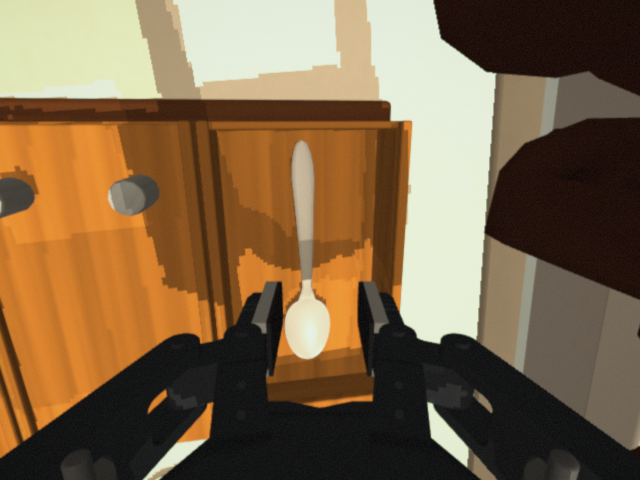

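The spoon (handle end (303,145), bowl (307,325)) lies between the pads at columns 278 and 365. Descending while watching the force.

Request:
send_rows(commands=[[[0,0,-0.5],[0,0,0],-0.2],[[0,0,-0.5],[0,0,0],-0.2],[[0,0,-0.3],[0,0,0],-0.2],[[0,0,0],[0,0,0],-0.2]])

```text
t: 9.43
tool_pos: [564.4, 219.2, 41.0]
tcp_rot: [0.034, 0.996, 0.08, -0.004]
force: [0.5, 0.7, 0.1]
finger_gap: 0.403
grasp_force: 0.0
```

Request:
send_rows(commands=[[[0,0,-0.2],[0,0,0],-0.2],[[0,0,-0.2],[0,0,0],-0.2],[[0,0,-0.1],[0,0,0],-0.2],[[0,0,0],[0,0,0],-0.2]])

```text
t: 9.93
tool_pos: [565.1, 219.3, 29.5]
tcp_rot: [0.034, 0.996, 0.08, -0.003]
force: [-1.1, -0.0, -0.6]
finger_gap: 0.397
grasp_force: 0.0
```

Request:
send_rows(commands=[[[0,0,-0.1],[0,0,0],-0.4],[[0,0,0],[0,0,0],-0.7],[[0,0,0],[0,0,0],-1],[[0,0,0],[0,0,0],-1],[[0,0,0],[0,0,0],-1]], squeeze=30)

```text
t: 10.55
tool_pos: [565.5, 218.7, 29.4]
tcp_rot: [0.034, 0.996, 0.079, -0.003]
force: [-5.5, -4.7, 11.8]
finger_gap: 0.175
grasp_force: 27.5
```

Request:
send_rows(commands=[[[0,0,0.2],[0,0,0],-1],[[0,0,0.3],[0,0,0],-1],[[0,0,0.4],[0,0,0],-1],[[0,0,0.4],[0,0,0],-1]])

```text
t: 11.05
tool_pos: [565.1, 219.3, 60.0]
tcp_rot: [0.034, 0.996, 0.08, -0.003]
force: [0.1, -0.5, -0.0]
finger_gap: -0.004
grasp_force: 0.0
```

```bash
python3 - <<'E'
from h import *
s=sensors.state(); print(s['tool_pos'],s['force'],s['finger_gap'],s['grasp_force'])
w=cam('wrist')['img']; a=cam('scene')['img'][150:300,180:380]
cv2.imwrite('pics/g1.png',np.hstack([cv2.resize(w,(400,300)),cv2.resize(a,(400,300))])[:,:,::-1])
E
```

```text
[565.06978173 219.30117414  60.01187376] [ 0.0824845  -0.51534304 -0.00232301] -0.0038654567708136405 0.0
```

View pics/g1.png

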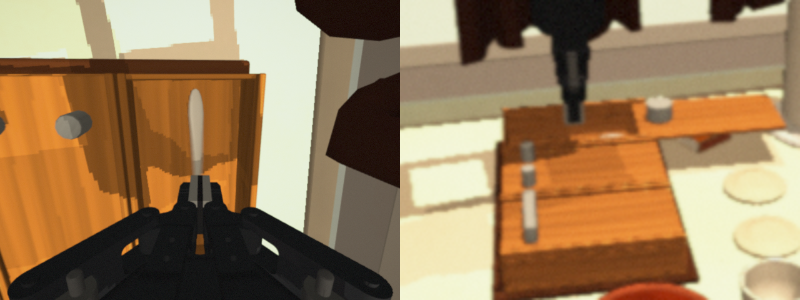

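The fingers rode off the top of the spoon because the grip was too high, and the spoon is still in place on the box floor. I'll go in lower with less tilt and nudge it a little away from the curtain side first.

Request:
send_rows(commands=[[[0,0,0],[0,0,0],-0.3],[[0,0.08,0],[0,0,0],-0.3],[[0,0,0],[0,0,0],-0.3],[[0,0,-0.4],[0,0,0],-0.3],[[0,0,-0.4],[0,0,0],-0.3]])

```text
t: 11.78
tool_pos: [565.0, 221.3, 38.8]
tcp_rot: [0.034, 0.996, 0.08, -0.003]
force: [1.1, 0.1, -0.4]
finger_gap: 0.352
grasp_force: 0.0
```

Request:
send_rows(commands=[[[0,0,-0.3],[0,0,0],-0.3],[[0,-0.1,-0.2],[-0.03,0,0],-0.3],[[0,-0.1,0],[-0.03,0,0],-0.3],[[0,-0.1,0],[-0.03,0,0],-0.3],[[0,0,0],[0,0,0],-0.3]])

```text
t: 12.4
tool_pos: [565.7, 214.5, 27.9]
tcp_rot: [0.034, 0.999, 0.035, -0.001]
force: [0.3, -0.0, 0.1]
finger_gap: 0.358
grasp_force: 0.0
```

Request:
send_rows(commands=[[[0,-0.1,-0.05],[0,0,0],-0.35],[[0,-0.1,-0.05],[0,0,0],-0.4],[[0,0,-0.05],[0,0,0],-0.4],[[0,0,0],[0,0,0],-0.4]])

```text
t: 12.9
tool_pos: [565.6, 209.4, 25.0]
tcp_rot: [0.035, 0.999, 0.036, -0.001]
force: [-3.0, 2.6, 7.9]
finger_gap: 0.3
grasp_force: 4.1
```

Request:
send_rows(commands=[[[0,0,0.02],[0,0,0],-0.5],[[0,0,0.02],[0,0,0],-0.6],[[0,0,0],[0,0,0],-1],[[0,0,0],[0,0,0],-1],[[0,0,0],[0,0,0],-1]], squeeze=25)

```text
t: 13.52
tool_pos: [566.1, 208.8, 25.1]
tcp_rot: [0.034, 0.999, 0.035, -0.0]
force: [1.2, -0.7, 4.8]
finger_gap: 0.218
grasp_force: 22.2
```

Request:
send_rows(commands=[[[0,0,0.1],[0,0,0],-1],[[0,0,0.2],[0,0,0],-1],[[0,0,0.3],[0,0,0],-1],[[0,0,0.3],[0,0,0],-1]])

```text
t: 14.02
tool_pos: [563.8, 208.4, 46.2]
tcp_rot: [0.034, 0.999, 0.034, -0.003]
force: [0.3, -0.3, 0.1]
finger_gap: 0.134
grasp_force: 22.5
```

```bash
python3 - <<'E'
from h import *
s=sensors.state(); print(s['tool_pos'],s['force'],s['finger_gap'],s['grasp_force'])
w=cam('wrist')['img']; a=cam('scene')['img'][150:300,200:400]
cv2.imwrite('pics/g2.png',np.hstack([cv2.resize(w,(400,300)),cv2.resize(a,(400,300))])[:,:,::-1])
E
```

```text
[563.82165896 208.41054554  46.20597774] [ 0.27537817 -0.26771289  0.07944977] 0.13435209503092518 22.495283508324064
```

View pics/g2.png

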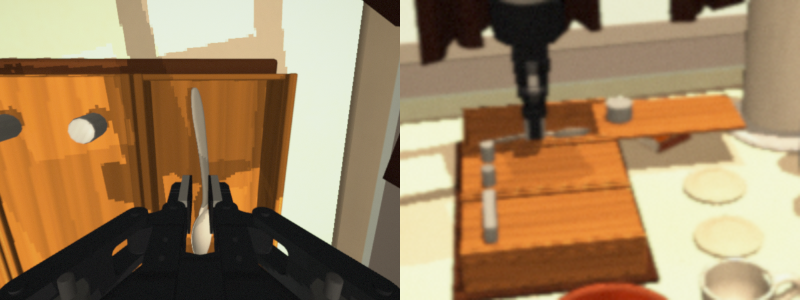

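The spoon is held near its middle, rolled on its side: wrist panel pads at (180,195) and (215,195) with the handle up to (196,95). Lifting clear, then carrying it over.

Request:
send_rows(commands=[[[0,0,0.4],[0,0,0],-1],[[0,0,0.5],[0,0,0],-1],[[0,-0.1,0.6],[0,0,0],-1],[[0,-0.3,0.7],[0,0,0],-1],[[0,-0.5,0.6],[0,0,0],-1]])

```text
t: 14.75
tool_pos: [565.8, 185.9, 118.9]
tcp_rot: [0.034, 0.999, 0.035, -0.0]
force: [1.4, -0.9, 0.3]
finger_gap: 0.132
grasp_force: 22.5
```

Request:
send_rows(commands=[[[0,-0.7,0.3],[-0.02,0,0],-1],[[0,-0.8,0],[-0.02,0,0],-1],[[0,-0.8,0],[-0.02,0,0],-1],[[0.1,-0.8,0],[-0.01,0,0],-1],[[0.1,-0.8,0],[0,0,0],-1]])

```text
t: 15.38
tool_pos: [570.1, 87.5, 124.0]
tcp_rot: [0.034, 0.999, -0.0, -0.0]
force: [0.2, 0.5, -0.5]
finger_gap: 0.134
grasp_force: 22.5
```

Request:
send_rows(commands=[[[0.1,-0.8,0],[0,0,0],-1],[[0.1,-0.8,0],[0,0,0],-1],[[0.1,-0.8,0],[0,0,0],-1],[[0.1,-0.8,0],[0,0,0],-1],[[0.1,-0.8,0],[0,0,0],-1]])

```text
t: 16.0
tool_pos: [582.9, -12.5, 124.6]
tcp_rot: [0.034, 0.999, 0.0, 0.0]
force: [0.1, -0.1, -0.5]
finger_gap: 0.139
grasp_force: 22.5
```

Request:
send_rows(commands=[[[0,-0.8,0],[0,0,0],-1],[[0,-0.8,0],[0,0,0],-1],[[0,-0.8,0],[0,0,0],-1],[[0,-0.3,0],[0,0,0],-1],[[0,0,0],[0,0,0],-1]])

```text
t: 16.62
tool_pos: [582.7, -79.1, 124.5]
tcp_rot: [0.035, 0.999, 0.0, -0.0]
force: [-0.2, -0.2, -1.0]
finger_gap: 0.136
grasp_force: 22.5
```

```bash
python3 - <<'E'
from h import *
s=sensors.state(); print(s['tool_pos'],s['tcp_rot'],s['force'],s['finger_gap'],s['grasp_force'])
for n in('scene','side'):
    c=cam(n); P=cloud(c); h=cv2.cvtColor(c['img'],cv2.COLOR_RGB2HSV)
    m=(h[...,1]>170)&((h[...,0]<9)|(h[...,0]>172))&(P[...,1]<0)&(P[...,2]<36)&(P[...,2]>22)&(P[...,0]>450)&(P[...,0]<700)
    q=P[m]; print('dish',cv2.minEnclosingCircle(q[:,:2].astype(np.float32)))
    m=((P[...,2]>80)&(P[...,2]<135)&(h[...,2]>70)&(abs(P[...,1]-s['tool_pos'][1])<40)&(abs(P[...,0]-s['tool_pos'][0])<110))
    q=P[m]; print('spoon',len(q),np.percentile(q,[1,50,99],axis=0).round())
    save(c,n+'2.png')
a=cam('wrist')['img']; b=cv2.imread('pics/scene2.png')[200:380,200:440,::-1]
cv2.imwrite('pics/g3.png',np.hstack([cv2.resize(a,(400,300)),cv2.resize(b,(400,300))])[:,:,::-1])
E
```

```text
[582.74915766 -79.1021642  124.50095135] [ 3.48556656e-02  9.99392341e-01  1.74610887e-04 -1.41960196e-05] [-0.20685346 -0.23221222 -1.03488273] 0.13615226567746694 22.516423420747742
dish ((585.033935546875, -111.90160369873047), 62.70372772216797)
spoon 351 [[516. -98. 107.]
 [589. -85. 116.]
 [640. -73. 133.]]
dish ((582.8397827148438, -109.80709075927734), 57.44049835205078)
spoon 470 [[514. -97. 106.]
 [572. -78. 116.]
 [641. -60. 134.]]
```

View pics/g3.png

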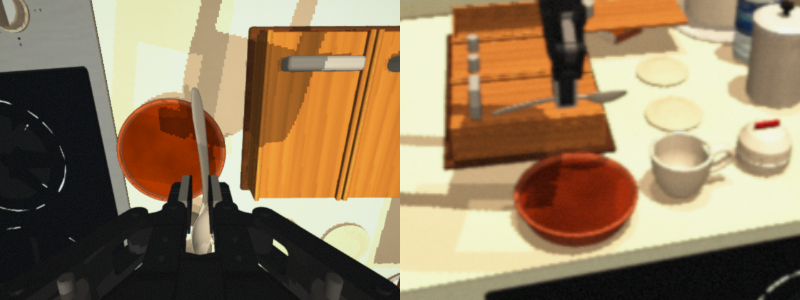

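Left panel: the spoon is held level along x, dish centre at (172,150). Right panel: the spoon is well above the cup and bar. Moving over the dish and lowering.

Request:
send_rows(commands=[[[0.05,-0.5,0],[0,0,0],-1],[[0.05,-0.5,-0.4],[0,0,0],-1],[[0.04,-0.28,-0.6],[0,0,0],-1],[[0,0,-0.6],[0,0,0],-1],[[0,0,-0.6],[0,0,0],-1]])

```text
t: 17.4
tool_pos: [585.6, -110.4, 67.7]
tcp_rot: [0.035, 0.999, 0.0, -0.001]
force: [0.2, 0.3, -0.3]
finger_gap: 0.134
grasp_force: 22.5
```

Request:
send_rows(commands=[[[0,0,-0.3],[0,0,0],-1],[[0,0,-0.2],[0,0,0],-1],[[0,0,-0.1],[0,0,0],-1],[[0,0,0],[0,0,0],-1]])

```text
t: 17.9
tool_pos: [586.5, -110.6, 54.8]
tcp_rot: [0.034, 0.999, -0.0, 0.0]
force: [0.2, -0.6, -0.0]
finger_gap: 0.135
grasp_force: 22.5
```

```bash
cat > look.py <<'E'
from h import *
import sys
s=sensors.state(); print(s['tool_pos'],s['force'],s['finger_gap'],s['grasp_force'])
for n in('scene','side'):
    c=cam(n); P=cloud(c); h=cv2.cvtColor(c['img'],cv2.COLOR_RGB2HSV)
    m=((P[...,2]>8)&(P[...,2]<85)&(h[...,2]>70)&(h[...,1]<110)&(abs(P[...,1]+111)<45)&(abs(P[...,0]-584)<80))
    q=P[m]; print('spoon',len(q),np.percentile(q,[1,50,99],axis=0).round())
    for x in range(504,664,20):
        r=q[(q[:,0]>x)&(q[:,0]<x+20)]
        if len(r)>2: print(x+10,r[:,1:].min(0).round(),r[:,1:].max(0).round(),len(r))
E
python3 look.py
```

```text
[ 586.53379762 -110.61638987   54.79883906] [ 0.16612771 -0.55972312 -0.0400928 ] 0.13485841059443046 22.529329444805626
spoon 257 [[ 518. -129.   26.]
 [ 589. -118.   47.]
 [ 645.  -87.   69.]]
514 [-114.   36.] [-108.   43.] 12
534 [-114.   25.] [-84.  46.] 31
554 [-112.   37.] [-106.   48.] 27
574 [-130.   42.] [-107.   70.] 58
594 [-126.   22.] [-88.  69.] 23
614 [-122.   40.] [-111.   54.] 48
634 [-123.   25.] [-68.  54.] 53
654 [-116.   45.] [-103.   50.] 5
spoon 586 [[ 519. -153.   21.]
 [ 575. -109.   46.]
 [ 643.  -73.   82.]]
514 [-112.   36.] [-107.   44.] 25
534 [-147.    8.] [-105.   47.] 89
554 [-155.    9.] [-104.   48.] 70
574 [-133.   20.] [-90.  85.] 235
594 [-126.   21.] [-104.   84.] 38
614 [-155.   22.] [-67.  54.] 29
634 [-156.   22.] [-67.  55.] 96
654 [-117.   46.] [-99.  48.] 4
```

Request:
send_rows(commands=[[[0,0,-0.1],[0,0,0],-1],[[0,0,-0.1],[0,0,0],-1],[[0,0,-0.1],[0,0,0],-1],[[0,0,0],[0,0,0],-1]])

```text
t: 18.5
tool_pos: [586.0, -110.5, 46.6]
tcp_rot: [0.034, 0.999, 0.0, -0.0]
force: [1.0, -0.5, 0.9]
finger_gap: 0.133
grasp_force: 22.5
```

Request:
send_rows(commands=[[[0,0,-0.06],[0,0,0],-1],[[0,0,-0.06],[0,0,0],-1],[[0,0,-0.06],[0,0,0],-1],[[0,0,0],[0,0,0],-1]])

```text
t: 19.0
tool_pos: [586.8, -110.8, 44.4]
tcp_rot: [0.034, 0.999, -0.0, 0.0]
force: [-4.4, 1.6, 9.4]
finger_gap: 0.133
grasp_force: 25.1
```

Request:
send_rows(commands=[[[0,0,0.04],[0,0,0],-1],[[0,0,0],[0,0,0],-0.7],[[0,0,0],[0,0,0],-0.6],[[0,0,0],[0,0,0],-0.5],[[0,0,0],[0,0,0],-0.4]], squeeze=20)

```text
t: 19.62
tool_pos: [585.9, -110.5, 43.0]
tcp_rot: [0.034, 0.999, 0.0, -0.0]
force: [-0.2, 0.0, -1.1]
finger_gap: 0.298
grasp_force: 0.0
```

Request:
send_rows(commands=[[[0,0,0],[0,0,0],-0.2],[[0,0,0],[0,0,0],-0.1],[[0,0,0.2],[0,0,0],-0.1],[[0,0,0.5],[0,0,0],-0.1],[[0,0,0.8],[0,0,0],-0.1]])

```text
t: 20.25
tool_pos: [586.0, -110.5, 81.9]
tcp_rot: [0.034, 0.999, 0.0, -0.0]
force: [0.7, 0.3, -0.4]
finger_gap: 0.453
grasp_force: 0.0
```

Request:
send_rows(commands=[[[0,0,1],[0,0,0],-0.1],[[0,0,1],[0,0,0],-0.1],[[0,0,1],[0,0,0],-0.1],[[0,0,0],[0,0,0],-1]])

```text
t: 20.75
tool_pos: [588.8, -111.5, 160.4]
tcp_rot: [0.034, 0.999, -0.001, 0.004]
force: [0.5, 0.2, -0.8]
finger_gap: 0.251
grasp_force: 0.0
```

```bash
python3 look.py; python3 - <<'E'
from h import *
a=cam('wrist')['img']; b=cam('scene')['img'][230:380,220:420]
cv2.imwrite('pics/d1.png',np.hstack([cv2.resize(a,(400,300)),cv2.resize(b,(400,300))])[:,:,::-1])
E
```

```text
[ 588.77795918 -111.45686902  160.4004886 ] [ 0.47008864  0.15540663 -0.82023156] 0.2510142209851665 0.0
spoon 486 [[ 518. -128.   22.]
 [ 605. -115.   28.]
 [ 646. -102.   35.]]
514 [-118.   28.] [-108.   31.] 23
534 [-121.   21.] [-91.  33.] 68
554 [-120.   21.] [-108.   35.] 60
574 [-119.   22.] [-107.   36.] 47
594 [-121.   22.] [-107.   36.] 42
614 [-130.   20.] [-101.   32.] 101
634 [-132.   22.] [-67.  29.] 132
654 [-122.   24.] [-101.   28.] 13
spoon 673 [[ 518. -152.   14.]
 [ 603. -113.   27.]
 [ 652.  -76.   39.]]
514 [-117.   26.] [-108.   32.] 29
534 [-149.    9.] [-106.   34.] 116
554 [-155.   10.] [-107.   37.] 84
574 [-121.   21.] [-110.   37.] 60
594 [-121.   20.] [-110.   36.] 50
614 [-155.   20.] [-67.  31.] 100
634 [-156.   21.] [-67.  30.] 207
654 [-128.   25.] [-98.  51.] 27
```

View pics/d1.png

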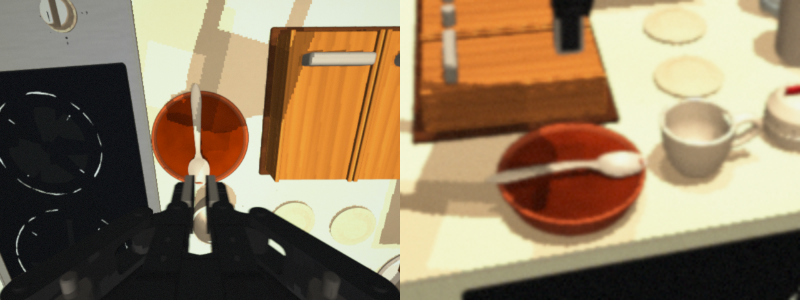

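The spoon lies across the middle of the dish: right panel, handle end at (500,178), bowl at (618,163). Before going behind the knob I'll check the clearance there.

```bash
python3 - <<'E'
from h import *
for n in('scene','side'):
    c=cam(n); P=cloud(c)[c['z_map']>0]
    for a,b in((52,75),(75,120),(120,200),(200,300),(300,400)):
        r=[]
        for y in range(60,300,30):
            q=P[(P[:,2]>a)&(P[:,2]<b)&(P[:,1]>y)&(P[:,1]<y+30)&(P[:,0]>677)&(P[:,0]<1000)]
            r.append((y,int(np.percentile(q[:,0],2))) if len(q)>4 else (y,))
        print(n,a,b,r)
grips(); grips('scene')
E
```

```text
scene 52 75 [(60, 957), (90, 850), (120, 849), (150, 957), (180, 832), (210, 819), (240, 820), (270,)]
scene 75 120 [(60, 847), (90, 852), (120, 850), (150, 957), (180, 831), (210, 819), (240, 819), (270, 957)]
scene 120 200 [(60, 957), (90, 859), (120, 854), (150, 957), (180, 830), (210, 820), (240, 820), (270, 741)]
scene 200 300 [(60, 957), (90, 957), (120, 957), (150, 957), (180, 832), (210, 820), (240, 820), (270, 741)]
scene 300 400 [(60, 957), (90, 957), (120, 957), (150, 957), (180, 957), (210, 853), (240, 857), (270, 742)]
side 52 75 [(60, 840), (90, 851), (120, 848), (150, 860), (180, 832), (210, 818), (240, 819), (270, 832)]
side 75 120 [(60, 840), (90, 852), (120, 849), (150, 860), (180, 831), (210, 819), (240, 819), (270, 831)]
side 120 200 [(60, 956), (90, 859), (120, 854), (150, 875), (180, 831), (210, 819), (240, 819), (270, 740)]
side 200 300 [(60, 956), (90, 956), (120, 956), (150, 956), (180, 833), (210, 820), (240, 820), (270, 740)]
side 300 400 [(60, 956), (90, 956), (120, 956), (150, 956), (180, 956), (210, 852), (240, 853), (270, 744)]
grip [233. 225.] 241 [645. 197.  54.] [674. 226.  70.]
grip [250. 291.] 98 [501. 143.  54.] [515. 156.  70.]
grip [282. 295.] 101 [497.  96.  54.] [511. 108.  69.]
grip [331. 302.] 518 [492.   0.  54.] [509.  63.  71.]
grip [243. 224.] 37 [504. 142.  55.] [514. 153.  68.]
grip [244. 237.] 40 [501.  93.  54.] [511. 102.  68.]
grip [245. 257.] 136 [495.  -4.  54.] [508.  59.  69.]
```

Request:
send_rows(commands=[[[0.34,0.95,0],[0.088,0,0],-1],[[0.34,0.95,0],[0.088,0,0],-1],[[0.34,0.95,0],[0.088,0,0],-1],[[0.34,0.95,0],[0.088,0,0],-1],[[0.34,0.95,0],[0.088,0,0],-1]])

```text
t: 21.78
tool_pos: [629.0, 8.8, 155.6]
tcp_rot: [0.034, 0.975, 0.219, -0.008]
force: [0.3, 0.1, 0.1]
finger_gap: 0.004
grasp_force: 0.0
```

Request:
send_rows(commands=[[[0.34,0.95,0],[0,0,0],-1],[[0.34,0.95,0],[0,0,0],-1],[[0.34,0.95,0],[0,0,0],-1],[[0.34,0.95,0],[0,0,0],-1],[[0.34,0.95,0],[0,0,0],-1]])

```text
t: 22.4
tool_pos: [671.4, 127.7, 155.3]
tcp_rot: [0.034, 0.975, 0.218, -0.008]
force: [0.8, 0.1, 0.5]
finger_gap: -0.002
grasp_force: 0.0
```

Request:
send_rows(commands=[[[0.34,0.95,-0.3],[0,0,0],-1],[[0.34,0.95,-0.5],[0,0,0],-1],[[0.34,0.8,-0.7],[0,0,0],-1],[[0,0,0],[0,0,0],-1]])

```text
t: 22.9
tool_pos: [694.9, 196.5, 115.1]
tcp_rot: [0.033, 0.975, 0.218, -0.01]
force: [0.4, 0.3, -0.5]
finger_gap: -0.001
grasp_force: 0.0
```

Request:
send_rows(commands=[[[0.05,0.1,-0.6],[0,0,0],-1],[[0,0.1,-0.6],[0,0,0],-1],[[0,0,-0.5],[0,0,0],-1],[[0,0,-0.2],[0,0,0],-1],[[0,0,0],[0,0,0],-1]])

```text
t: 23.52
tool_pos: [697.7, 199.1, 70.4]
tcp_rot: [0.034, 0.975, 0.218, -0.008]
force: [-0.5, 0.4, 1.2]
finger_gap: -0.005
grasp_force: 0.0
```

Request:
send_rows(commands=[[[-0.3,0.02,0],[0,0,0],-1],[[-0.3,0.02,0],[0,0,0],-1],[[-0.4,0.03,0],[0,0,0],-1],[[-0.4,0.03,0],[0,0,0],-1],[[-0.4,0.03,0],[0,0,0],-1]])

```text
t: 24.15
tool_pos: [652.7, 202.5, 71.6]
tcp_rot: [0.034, 0.975, 0.218, -0.007]
force: [0.6, -0.8, 0.9]
finger_gap: 0.001
grasp_force: 0.8
```

Request:
send_rows(commands=[[[-0.4,0.03,-0.05],[0,0,0],-1],[[-0.4,0.03,-0.03],[0,0,0],-1],[[-0.4,0.03,0],[0,0,0],-1],[[-0.4,0.03,0],[0,0,0],-1],[[-0.4,0.03,0],[0,0,0],-1]])

```text
t: 24.78
tool_pos: [602.4, 206.3, 69.0]
tcp_rot: [0.034, 0.975, 0.218, -0.007]
force: [1.4, -1.0, 1.1]
finger_gap: -0.004
grasp_force: 0.8
```

Request:
send_rows(commands=[[[-0.4,0.03,0],[0,0,0],-1],[[-0.4,0.03,0],[0,0,0],-1],[[-0.4,0.03,0],[0,0,0],-1],[[-0.4,0.03,0],[0,0,0],-1],[[-0.3,0.02,0],[0,0,0],-1]])

```text
t: 25.4
tool_pos: [554.7, 209.9, 68.9]
tcp_rot: [0.034, 0.975, 0.218, -0.008]
force: [1.9, -1.0, 1.0]
finger_gap: 0.002
grasp_force: 0.8
```

Request:
send_rows(commands=[[[-0.2,0.01,0],[0,0,0],-1],[[-0.2,0.01,0],[0,0,0],-1],[[-0.1,0.01,0],[0,0,0],-1],[[0,0,0],[0,0,0],-1]])

```text
t: 25.9
tool_pos: [542.6, 210.7, 68.9]
tcp_rot: [0.034, 0.975, 0.218, -0.008]
force: [0.1, 0.8, 0.5]
finger_gap: 0.003
grasp_force: 0.2
```

Slow final creep, watching for the stop.

Request:
send_rows(commands=[[[-0.1,0,0],[0,0,0],-1],[[-0.1,0,0],[0,0,0],-1],[[-0.1,0,0],[0,0,0],-1],[[0,0,0],[0,0,0],-1]])

```text
t: 26.4
tool_pos: [538.7, 210.3, 69.6]
tcp_rot: [0.034, 0.975, 0.218, -0.004]
force: [8.0, 1.3, -5.3]
finger_gap: -0.003
grasp_force: 4.1
```

```bash
python3 -c "
from h import *
print(sensors.state()['tool_pos'],sensors.state()['force']); grips(); grips('scene')"
```

```text
[538.66540157 210.26859322  69.59209599] [ 8.03201654  1.31189997 -5.33457245]
grip [205. 283.] 388 [497. 198.  54.] [533. 234.  72.]
grip [250. 291.] 103 [501. 143.  54.] [515. 156.  69.]
grip [282. 295.] 91 [498.  96.  54.] [510. 108.  69.]
grip [331. 302.] 507 [493.   1.  54.] [507.  62.  70.]
grip [244. 209.] 138 [501. 193.  54.] [543. 234.  71.]
grip [243. 225.] 39 [504. 140.  54.] [514. 151.  69.]
grip [244. 236.] 42 [501.  93.  54.] [511. 104.  69.]
grip [244. 257.] 135 [495.  -3.  54.] [508.  58.  69.]
```

At the stop. Backing off and clearing away.

Request:
send_rows(commands=[[[0.4,0,0],[0,0,0],-1],[[0.6,-0.1,0.5],[0,0,0],-1],[[0,-0.4,1],[0,0,0],-1],[[0,-0.8,1],[0,0,0],-1],[[0,-0.8,1],[0,0,0],-1]])

```text
t: 27.12
tool_pos: [559.6, 157.9, 156.8]
tcp_rot: [0.033, 0.975, 0.218, -0.009]
force: [0.1, 0.2, 0.3]
finger_gap: 0.002
grasp_force: 0.0
```

Request:
send_rows(commands=[[[-0.5,-0.8,0.6],[0,0,0],-1],[[-0.5,-0.8,0],[0,0,0],-1],[[-0.5,-0.5,0],[0,0,0],-1],[[0,0,0],[0,0,0],-1],[[0,0,0],[0,0,0],-1]])

```text
t: 27.75
tool_pos: [523.0, 106.1, 171.3]
tcp_rot: [0.034, 0.975, 0.218, -0.008]
force: [-0.3, 0.3, -0.3]
finger_gap: 0.001
grasp_force: 0.0
```

```bash
python3 look.py; python3 - <<'E'
from h import *
grips(); grips('scene')
a=cam('side')['img'][150:390,130:490]; b=cam('scene')['img'][170:370,200:450]
cv2.imwrite('pics/end.png',np.hstack([cv2.resize(a,(400,300)),cv2.resize(b,(400,300))])[:,:,::-1])
E
```

```text
[522.96237179 106.06773899 171.34519246] [-0.32572712  0.34904836 -0.28102266] 0.0008792651306733063 0.0
spoon 523 [[ 518. -129.   21.]
 [ 603. -114.   28.]
 [ 646.  -87.   35.]]
514 [-117.   25.] [-109.   32.] 24
534 [-120.   21.] [-69.  34.] 81
554 [-120.   20.] [-108.   35.] 66
574 [-120.   22.] [-107.   36.] 52
594 [-121.   21.] [-106.   36.] 43
614 [-129.   21.] [-98.  31.] 109
634 [-130.   20.] [-68.  29.] 135
654 [-122.   23.] [-102.   29.] 13
spoon 699 [[ 517. -151.   11.]
 [ 599. -113.   27.]
 [ 648.  -77.   36.]]
514 [-115.   27.] [-107.   32.] 33
534 [-148.    9.] [-105.   34.] 126
554 [-154.   11.] [-106.   36.] 84
574 [-121.   21.] [-108.   37.] 72
594 [-121.   22.] [-111.   36.] 48
614 [-155.   20.] [-101.   32.] 98
634 [-154.   20.] [-67.  30.] 213
654 [-128.   25.] [-88.  51.] 25
grip [203. 285.] 333 [497. 206.  54.] [527. 235.  70.]
grip [250. 291.] 99 [501. 143.  55.] [514. 156.  69.]
grip [282. 296.] 94 [498.  96.  54.] [509. 108.  69.]
grip [331. 302.] 493 [492.   1.  54.] [506.  63.  70.]
grip [243. 208.] 118 [501. 204.  54.] [526. 236.  69.]
grip [243. 225.] 38 [504. 139.  54.] [515. 152.  69.]
grip [244. 237.] 40 [501.  93.  55.] [510. 103.  68.]
grip [244. 257.] 132 [495.  -3.  54.] [507.  58.  70.]
```

View pics/end.png

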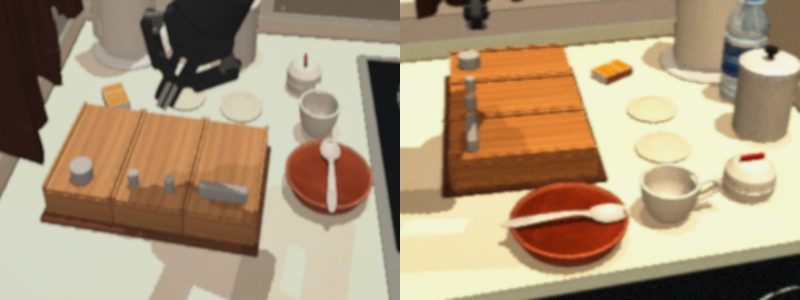

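All three lids are shut: in the left panel the round knob is back at (81,170), where it started. The spoon rests across the dish, with the bowl at (331,152) and the handle end at (333,207), and the arm is clear.

```bash
python3 -c "
from h import *
print(ticket.finish_job())"
```

```text
the job is handed in; nothing more can be done
None
```

The job is handed in: the teaspoon lies across the middle of the terracotta dish, the round-knob lid is shut again, and the other two lids, the cup and the timer look unmoved; no verdict came back.

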